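Release the pawl and wind the ratchet soldering table back to its stop

ROBOT

A 6-joint arm with a two-finger parallel gripper is mounted at the origin on a cart in front of the work surface, level with it; the furniture and walls round the work are solid. World frame = base frame: x ahead of the robot, y to its left, z up, the work surface at z = 0. Lengths are in m, angles in rad, forces in N, time in s.
With the tool pointing down it reaches from about 0.35 to 0.975 m from the base axis. Payload 4.9 kg.
Tool frame: the origin (TCP) lies at the very end of the fingers, on their centre line; the grasp point (between the pads) lies 19 mm behind it (manip.grasp_offset is the distance from the TCP to the grasp point, in m); z points along the fingers, y is the line along which they close (so a half turn about z gives the same grasp; the last joint's range is limited). The gripper opens to 85 mm and grips with 20 to 120 N. Pads are 22 mm wide; open, the fingers measure 114 mm over their backs; the gripper's body (76 mm by 85 mm) begins 54 mm behind the grasp point. The pads swing forward as they close: fully open they stand 13 mm farther back than shut.
Start: joints at [1.023, 0.053, 1.613, -0, 1.476, -0.119], TCP at [0.26, 0.568, 0.231] pointing down, gripper open.
Joint ranges: [-3.01, 3.01], [-1.01, 2.22], [0.06, 2.58], [-1.02, 4.17], [0.09, 2.62], [-3.14, 3.14]. Speed limits (rad/s): [2.57, 2.57, 3.14, 3.14, 3.14, 3.14].

INTERFACE

Orientations are given as a unit quaternion [w, x, y, z].
In Python, from plant import manip, eyes, job_done, models gives the robot as it stands.
- The arm moves only by the tool servo_tool, never from a script. Its argument "motion" is one flat list of numbers, 5 for each row, row after row: the opening, from -1 (shut) to 1 (fully open), then the shift along the tool's x, y, z normalised to -1 to 1, where 1 is 120 mm, then the turn about the tool's z normalised to -1 to 1, where 1 is 45 degrees. A call has 1 to 5 rows; each row is the pose to reach, as a shift and turn from the pose commanded when the call began, along the tool's axes at that moment; what a row does not reach only later rows make up. A row lasts 1/8 s, in which the tool goes at most 62.5 mm and 10.7 degrees, less where a joint would pass 70% of its speed; a pose out of reach is approached as far as the arm can. A call with a number of a shift or a turn outside -1 to 1 is refused whole. A call with a gripper value outside its range is refused whole. The fingers move at their own pace and stop on an object; the grip force is fixed at half the most. Time passes only in rows, so rows that repeat a pose let the fingers close. It gives the time, the measured TCP pose, the force, the opening and the grip force at its end, in the units of the state.
- manip.state(): the state, without advancing time (a new reading comes with each control period).
- eyes.grab_frame(name): name is "scene" or "top"; returns (picture, depth): 420x560x3 uint8, red, green, blue; 420x560 float32, m along the optical axis (not along the pixel's ray), 0 where there is no reading.
- eyes.camera_params(name): a dict with "fov_y" (degrees; the focal length in pixels is half the picture's height over the tangent of half this angle, whatever the lens; pixels are square), "cx", "cy" (the principal point, pixels), "pose" (4x4, takes a point from camera to world coordinates). Camera axes: x right, y up, looking along -z (the intrinsics and any distortion apply to the point x, -y, -z); pixel columns grow to the right and rows downward; lengths in m; the calibration is good to about 2 mm. A picture is of the moment at which its call begins. camera_params takes no time and is no camera call.
- job_done(): hands the job in; it is judged then, once.
Trained networks look in the newest picture that a camera, given by its name, has taken for a name from the list of things; names that differ only in an ending like _2 or _b are one class to them, and where a whole thing is asked for, a point or a joint stands for the part that bears it (a point fixed in the world has none). Each returns a list of dicts, best first, with "p" (0 to 1); they miss things now and then, are a little off and sometimes report something else, mostly with a low value. They report only what shows in the picture. A call takes as long as a camera call.
- models.regions_of(camera, label): "mask" (420x560 bool, what is visible of it) and "pixel" ([column, row] in pixels, amid what is visible of it).
The state is a dict: "time": time; "joint_pos": joint angles; "joint_vel": joint speeds; "joint_efforts": joint torques, N m; "tool_pos": TCP position; "tool_rot": TCP orientation; "contact_force": force on the tool from outside, world axes, zero at the start; "ft_torque": the same for the moment, N m; "gripper_width": opening from 0.0 (shut) to 1.0 (fully open); "grasp_force": force on a finger pad.
Only numpy, scipy, OpenCV 4.12 (cv2) and the standard library are available. Lean on these libraries where they do the work, as an engineer would, in place of code of your own. Each camera call takes 0.05 s, during which the arm holds its last target. There are 200 camera calls.

TASK

Wind the ratchet soldering table back to its start: flip its red pawl up and over so that it stays parked clear of the teeth, turn the table back (clockwise from above) by its black knob until its yellow lug presses gently but definitely against the rubber stop post, then flip the pawl down again. Finally turn the table forward only as far as it takes for the pawl to drop fully into the first tooth gap, and leave it locked there; never drive the lug hard into the stop, and leave the jar, the tape and the spool where they are.

Things in the scene. Friction and masses are not known exactly. Their poses are not given: they have to be found in the camera images.
- base: grey round base of the soldering table, fixed to the bench, 256 mm across and 14 mm thick; origin at the centre of its underside, which is on the table's vertical turning axis; the pawl stands on its -x side. Its z is up.
- wheel (a joint): angle (rad) of the turning table = angle of knob and lug about the base's z from its x axis; grows counter-clockwise from above (forward). Backward the lowered pawl blocks it. Range -1.9 to 1.7; friction 0.1 N m holds it where left. 168 mm round plate (top 42 mm over the bench) on a 200 mm disc with 20 upward saw teeth round its rim (pitch 0.314 rad, roots 28 mm, peaks 37 mm over the bench)
- knob_mid (a point): middle of the black upright crank knob on the plate: a freely spinning cylinder 23 mm across, 40 mm tall, from 50 to 90 mm above the bench; this point is 70 mm above the bench and 58 mm from the table's axis. The gripper need not turn with the table, but must grip firmly (about 30 N): a light grip slips off sideways
- dog_face (a point): point on the clockwise side of the yellow lug (14 mm wide, sticking out 20 mm from the toothed disc, 18 to 30 mm above the bench), 110 mm out from the table's axis: the side that meets the stop.
- stop_face (a point): point where the lug meets the fixed stop, a black rubber post 14 mm across on a brass foot standing on the base's rim, 110 mm out from the axis; the two points coincide when the lug touches the stop. The rubber gives a little; the stop must not get more than 30 N.
- pawl (a joint): angle (rad) of the red pawl: 0 to 0.04 fully in a tooth gap, up to 0.14 riding on a tooth, 1.92 flipped right back on its rest. Below about 1.1 it falls down into the teeth, above that onto the rest. With the lug on the stop it comes down part way up a tooth; the next gap comes within 0.2 rad of turning forward, and 0.08 rad past that it is no longer fully in (turning back then blocks in the gap)
- pawl_ball (a point): centre of the red ball handle on the pawl, 18 mm across, on a 7 mm stem square to the lever, 46 mm along the lever from the hinge and 34 mm off it (57 mm from the hinge axis). Pawl down: 46 mm to the base's -y of the hinge, 80 mm above the bench. Parked: 48 mm to the base's +y of the hinge, 77 mm above the bench
- pawl_hinge (a point): centre of the pawl's hinge, 46 mm above the bench; the hinge axis is level, along the base's x. From it the lowered lever points 66 mm along the base's -y; lifted, it swings up and over towards the base's +y.
- flux_jar: bystander: white jar with a red lid, 48 mm across, 60 mm tall, origin under its centre
- yellow_tape: bystander: roll of yellow tape, 52 mm across, 36 mm tall, origin under its centre
- spool: bystander: small black and white solder spool, 41 mm across, 22 mm tall, origin under its centre

How it is judged:
By the outcome, as a careful person would: the job done as asked, in the order asked, and still so for the second after the job is handed in, with the robot touching nothing.
It also fails if it takes over 72 s, if anything falls off the work surface, if the arm or the gripper's body presses on something with over 40 N, if the wrist force passes 120 N, or if a joint passes its speed limit or range.

## Working session

There is one attempt and no reset: what is moved stays moved. The work goes in short steps, Python scripts to look and compute and a tool call to move; the robot and the scene stay as the last step left them, time stands still between calls to the robot, and variables do not carry over. Pictures are saved under pics/ and viewed, at most 10 in all, crops included, and the job is handed in when it is done.

Besides the shell and the picture viewer there is one more tool, called after "Request:" by a JSON object that holds its "api" and its "payload". servo_tool: Moves the arm, as the interface text tells. Its arguments: {"type":"object","properties":{"motion":{"type":"array","items":{"type":"number","minimum":-1,"maximum":1}}},"required":["motion"]}

```bash
mkdir -p pics; ls
cat > h.py <<'E'
import numpy as np, cv2
from plant import manip, eyes, job_done, models
def cam(n):
    c=eyes.camera_params(n); return c,210/np.tan(np.radians(c["fov_y"])/2)
def ray(n,px):
    c,f=cam(n); d=np.array([(px[0]-c["cx"])/f,-(px[1]-c["cy"])/f,-1.]); P=np.array(c["pose"]); return P[:3,3],P[:3,:3]@d
def at_z(n,px,z):
    o,d=ray(n,px); return o+d*(z-o[2])/d[2]
def at_d(n,px,dep):
    o,d=ray(n,px); return o+d*dep
def proj(n,p):
    c,f=cam(n); P=np.array(c["pose"]); q=P[:3,:3].T@(np.array(p)-P[:3,3]); return np.array([c["cx"]+f*q[0]/-q[2], c["cy"]-f*q[1]/-q[2]])
E
python3 - <<'E'
from h import *
for n in("scene","top"):
    p,d=eyes.grab_frame(n); cv2.imwrite(f"pics/{n}0.png",p[:,:,::-1]); c=eyes.camera_params(n);print(n,{k:(v if k!="pose" else np.round(v,3).tolist()) for k,v in c.items()})
    for l in ["base","wheel","knob_mid","dog_face","pawl","pawl_ball","pawl_hinge","stop_face","flux_jar","yellow_tape","spool"]:
        r=models.regions_of(n,l)
        for q in r[:2]:
            u,v=map(int,q["pixel"]); print(l,round(q["p"],2),u,v,q["mask"].sum(),np.round(at_d(n,q["pixel"],d[v,u]),3))
s=manip.state();print(s)
E
```

```text
pics
scene {'fov_y': 54.08937222164132, 'cx': 282.8929809236675, 'cy': 214.65689875962948, 'pose': [[0.485, 0.468, -0.738, -0.029], [-0.874, 0.238, -0.423, -0.222], [-0.023, 0.851, 0.525, 0.543], [0.0, 0.0, 0.0, 1.0]]}
base 0.92 269 252 6981 [0.537 0.135 0.042]
base 0.16 267 247 4349 [0.552 0.15  0.04 ]
wheel 0.87 267 245 4312 [0.556 0.151 0.04 ]
knob_mid 0.57 268 212 188 [0.625 0.188 0.075]
knob_mid 0.2 271 244 4173 [0.562 0.146 0.041]
dog_face 0.59 275 244 4213 [0.567 0.14  0.041]
pawl 0.9 234 252 236 [0.493 0.189 0.054]
pawl 0.21 271 245 4278 [0.561 0.146 0.041]
pawl_ball 0.83 234 253 323 [0.49  0.188 0.053]
pawl_hinge 0.55 267 254 7117 [0.53  0.136 0.042]
flux_jar 0.85 150 239 671 [0.474 0.406 0.025]
yellow_tape 0.61 415 244 553 [ 0.708 -0.116  0.035]
spool 0.83 387 341 572 [ 0.443 -0.139  0.023]
spool 0.69 235 249 350 [0.491 0.184 0.064]
top {'fov_y': 42.8604176196401, 'cx': 277.31137460849243, 'cy': 218.5013527026352, 'pose': [[0.283, 0.906, -0.316, 0.129], [-0.959, 0.269, -0.089, 0.02], [0.004, 0.328, 0.945, 1.481], [0.0, 0.0, 0.0, 1.0]]}
base 0.66 272 232 5712 [0.129 0.02  1.
[... 413 characters left out ...]
300129e+00,  5.27194216e-02,  1.61291719e+00, -1.24631457e-05,
        1.47599185e+00, -1.18987988e-01]), 'joint_vel': array([-8.16765872e-04, -4.53114285e-04, -3.60451572e-04, -1.39543562e-03,
       -1.52622730e-05,  8.87409744e-04]), 'joint_efforts': array([ 3.02166736e-04, -3.93696177e+01, -3.70455873e+01, -1.62448405e-04,
        5.73279667e-04, -5.05523900e-06]), 'tool_pos': array([0.25984949, 0.56839483, 0.23128124]), 'tool_rot': array([ 2.01095001e-09,  2.12764070e-01,  9.77103602e-01, -1.89509088e-05]), 'contact_force': array([ 0.32330077, -0.32311587,  0.56069947]), 'ft_torque': array([-0.04593717,  0.01321887, -0.0248497 ]), 'grasp_force': 0.0, 'gripper_width': 0.9979501689394226}
```

Run:
```python
import cv2
a=cv2.imread("pics/scene0.png")[160:340,170:410]; b=cv2.imread("pics/top0.png")[160:300,170:370]
cv2.imwrite("pics/sc.png",cv2.resize(a,None,fx=3.3,fy=3.3,interpolation=cv2.INTER_CUBIC))
cv2.imwrite("pics/tc.png",cv2.resize(b,None,fx=4,fy=4,interpolation=cv2.INTER_CUBIC))
```

```text
(no output)
```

View pics/sc.png

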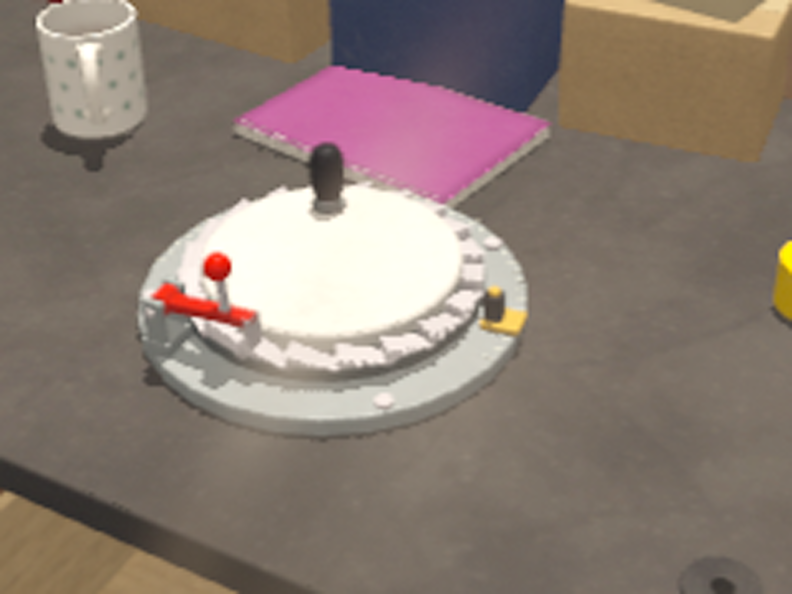

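View pics/tc.png

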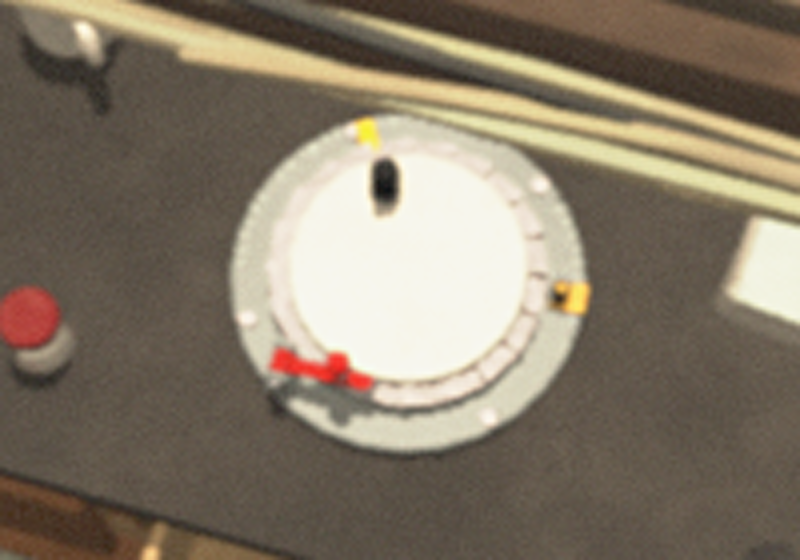

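The scene crop shows the ball at about (236,241), the lever from hinge (220,251) to tip (246,256), the knob at (269,212) and the stop at (320,251). The top crop shows the lug at (262,193), the knob at (266,206), the stop at (312,234), the lever from (241,250) to (262,256) and the ball near (254,251).

```bash
cat >> h.py <<'E'
def tri(a,b):
    (o1,d1),(o2,d2)=ray("scene",a),ray("top",b)
    t=np.linalg.lstsq(np.stack([d1,-d2],1),o2-o1,rcond=None)[0]; x,y=o1+t[0]*d1,o2+t[1]*d2
    return (x+y)/2,np.linalg.norm(x-y)
def plate(n,p,z=.042,thr=195):
    m=((p.min(2)>thr)).astype(np.uint8); m=cv2.morphologyEx(m,cv2.MORPH_OPEN,np.ones((5,5)))
    cs=cv2.findContours(m,cv2.RETR_EXTERNAL,cv2.CHAIN_APPROX_NONE)[0]
    c=max(cs,key=cv2.contourArea)
    e=cv2.fitEllipse(c); pts=np.array([at_z(n,q,z)[:2] for q in cv2.ellipse2Poly(tuple(map(round,e[0])),tuple(int(x/2+.5) for x in e[1]),int(e[2]),0,360,10)])
    return cv2.minEnclosingCircle((pts*1000).astype(np.float32))
def red(n,p):
    h=p.astype(int); m=((h[:,:,0]>130)&(h[:,:,1]<70)&(h[:,:,2]<70)); return m
E
python3 - <<'E'
from h import *
for n in("scene","top"):
    p=cv2.imread(f"pics/{n}0.png")[:,:,::-1]
    for thr in (190,205,220): print(n,thr,plate(n,p,thr=thr))
print("ball",tri((235.8,240.6),(254.2,251)))
print("knob",tri((269,212),(266,205.5)))
sc=[(220,250.5),(246,256.5),(320,251)]
for a,z in zip(sc,(.046,.046,.03)): print("sc",at_z("scene",a,z))
for a,z in zip([(241,250),(262,256),(312,234),(262,193),(266.3,206)],(.046,.046,.03,.03,.07)): print("top",at_z("top",a,z))
E
```

```text
scene 190 ((383.0284423828125, -276.3950500488281), 66.91241455078125)
scene 205 ((385.1299743652344, -276.8075866699219), 64.43638610839844)
scene 220 ((581.902587890625, 159.7458038330078), 84.25511932373047)
top 190 ((587.3054809570312, 167.00205993652344), 96.82689666748047)
top 205 ((584.3001708984375, 165.69436645507812), 91.41510009765625)
top 220 ((582.4332275390625, 161.94976806640625), 83.65205383300781)
ball (array([0.49055516, 0.18373167, 0.08433053]), np.float64(0.002808948821996461))
knob (array([0.63024206, 0.19267909, 0.07087116]), np.float64(0.0031001432605236405))
sc [0.49154065 0.22540715 0.046     ]
sc [0.49917384 0.16734141 0.046     ]
sc [0.60250504 0.05346966 0.03      ]
top [0.49181782 0.22535561 0.046     ]
top [0.49191636 0.16432211 0.046     ]
top [0.59818219 0.04853108 0.03      ]
top [0.67774159 0.22143646 0.03      ]
top [0.62839255 0.1927715  0.07      ]
```

Request:
{"api": "servo_tool", "payload": {"motion": [1,-0.4,-0.28,0,0.23,1,-0.8,-0.55,0,0.46,1,-1,-0.69,0,0.69,1,-1,-0.69,0,0.9,1,-1,-0.69,0,1]}}

```text
time: 1.82
tool_pos: [0.335, 0.4427, 0.2315]
tool_rot: [0.0, 0.572, 0.82, 0.0]
contact_force: [-0.1, 0.3, 0.8]
gripper_width: 0.996
grasp_force: 0.0
```

Request:
{"api": "servo_tool", "payload": {"motion": [1,-0.45,0.08,0,0.15,1,-0.9,0.16,0.1,0.3,1,-1,0.18,0.2,0.45,1,-1,0.18,0.2,0.453,1,-1,0.18,0.2,0.453]}}

```text
time: 2.45
tool_pos: [0.3966, 0.3389, 0.2079]
tool_rot: [-0.0, 0.706, 0.708, 0.0]
contact_force: [0.4, -0.4, -0.3]
gripper_width: 0.997
grasp_force: 0.0
```

Request:
{"api": "servo_tool", "payload": {"motion": [1,-0.5,0.4,0,0,1,-0.9,0.7,0.2,0,1,-1,0.78,0.4,0,1,-1,0.78,0.5,0,1,-1,0.78,0.5,0]}}

```text
time: 3.08
tool_pos: [0.4895, 0.2193, 0.1467]
tool_rot: [-0.001, 0.706, 0.708, -0.001]
contact_force: [-0.5, 0.1, 0.4]
gripper_width: 1.004
grasp_force: 0.0
```

Run:
```python
from h import *
for n in("scene","top"):
    p,d=eyes.grab_frame(n); cv2.imwrite(f"pics/{n}1.png",p[:,:,::-1])
a=cv2.imread("pics/scene1.png")[140:320,170:370]; b=cv2.imread("pics/top1.png")[180:290,200:350]
a=cv2.resize(a,(400,360),interpolation=cv2.INTER_CUBIC);b=cv2.resize(b,(400,293),interpolation=cv2.INTER_CUBIC)
b=cv2.copyMakeBorder(b,0,67,0,0,cv2.BORDER_CONSTANT)
cv2.imwrite("pics/c1.png",np.hstack([a,b]))
```

```text
(no output)
```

View pics/c1.png

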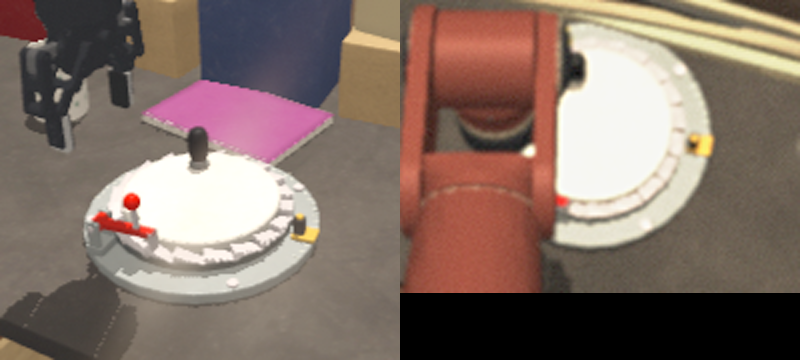

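The top view is hidden by the arm. The scene view still puts the ball at (236,240), unmoved. Next I descend over it.

Request:
{"api": "servo_tool", "payload": {"motion": [1,-0.29,0.015,0.1,0,1,-0.29,0.015,0.35,0,1,-0.29,0.015,0.6,0,1,-0.29,0.015,0.71,0,1,-0.29,0.015,0.71,0]}}

```text
time: 3.8
tool_pos: [0.4919, 0.1842, 0.0622]
tool_rot: [-0.0, 0.706, 0.708, -0.0]
contact_force: [0.2, 0.7, 0.0]
gripper_width: 0.998
grasp_force: 0.0
```

Request:
{"api": "servo_tool", "payload": {"motion": [0,0,0,0,0,-1,0,0,0,0,-1,0,0,0,0,-1,0,0,0,0,-1,0,0,0,0]}}

```text
time: 4.42
tool_pos: [0.4909, 0.1834, 0.0626]
tool_rot: [-0.001, 0.707, 0.707, -0.002]
contact_force: [-5.9, -1.6, 7.1]
gripper_width: 0.175
grasp_force: 58.3
```

Run:
```python
from h import *
n="scene";p,d=eyes.grab_frame(n); cv2.imwrite("pics/s2.png",cv2.resize(p[160:320,170:370,::-1],(800,600)[:1]+(640,)if 0 else(700,560),interpolation=cv2.INTER_CUBIC))
s=manip.state();print(s["gripper_width"],s["grasp_force"],s["tool_pos"],s["contact_force"])
```

```text
0.17260696337271078 58.289539217948914 [0.49089188 0.18344337 0.06266046] [-6.79967377 -0.75152585  7.93551913]
```

View pics/s2.png

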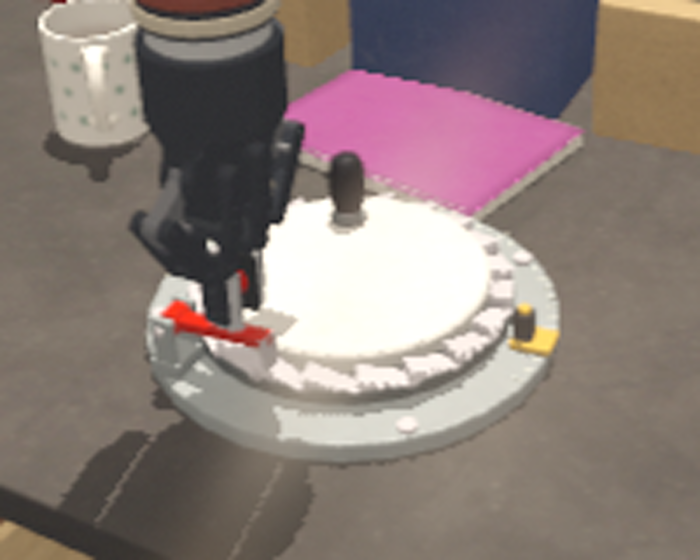

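The gripper closed at (.491,.183) with 58 N. The ball is partly visible at about (239,239), between the fingers. I lift along the arc.

Request:
{"api": "servo_tool", "payload": {"motion": [-1,0.064,0,-0.071,0,-1,0.12,0,-0.114,0,-1,0.18,0,-0.149,0,-1,0.18,0,-0.149,0]}}

```text
time: 4.97
tool_pos: [0.4903, 0.2061, 0.0783]
tool_rot: [-0.002, 0.706, 0.708, -0.001]
contact_force: [-4.5, 2.5, -10.4]
gripper_width: 0.168
grasp_force: 58.6
```

Run:
```python
from h import *
n="scene";p,d=eyes.grab_frame(n); cv2.imwrite("pics/s3.png",cv2.resize(p[180:300,190:290,::-1],(500,600),interpolation=cv2.INTER_CUBIC))
s=manip.state();print(s["gripper_width"],s["grasp_force"],s["tool_pos"],s["contact_force"])
print(proj(n,s["tool_pos"]+np.array([0,0,.019])))
```

```text
0.16859270614033464 58.59621047973633 [0.49029558 0.20594289 0.07818246] [ -5.11807058   1.79699512 -10.30603364]
[225.01772624 232.37523373]
```

View pics/s3.png

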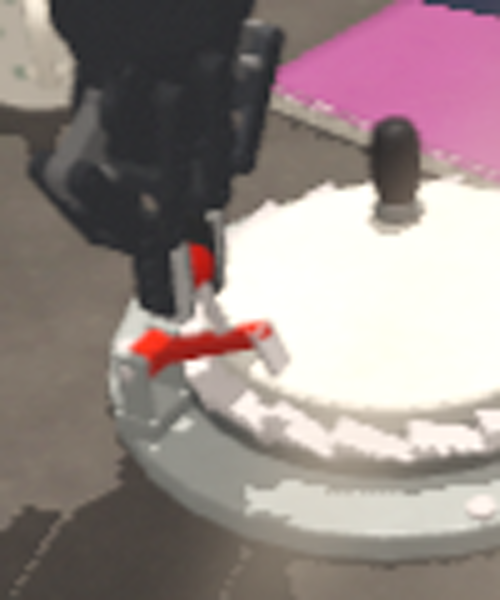

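The lever is raised, with the ball at crop (200,265), i.e. pixel (230,233). Continuing over the top.

Request:
{"api": "servo_tool", "payload": {"motion": [-1,0.137,0,-0.04,0,-1,0.279,0,-0.038,0,-1,0.415,0,0.007,0,-1,0.53,0,0.089,0,-1,0.59,0,0.15,0]}}

```text
time: 5.65
tool_pos: [0.493, 0.2771, 0.0622]
tool_rot: [0.0, 0.707, 0.708, 0.001]
contact_force: [-0.3, 0.1, -0.1]
gripper_width: -0.001
grasp_force: 0.0
```

Request:
{"api": "servo_tool", "payload": {"motion": [-0.4,0,0,0,0,0,0,0,0,0,0,0,0,-0.3,0,0,0,0,-0.6,0,0,0,0,-0.7,0]}}

```text
time: 6.28
tool_pos: [0.4939, 0.2762, 0.1493]
tool_rot: [0.001, 0.707, 0.707, 0.003]
contact_force: [-0.5, 1.3, 0.6]
gripper_width: 0.495
grasp_force: 0.0
```

Run:
```python
from h import *
n="scene";p,d=eyes.grab_frame(n); cv2.imwrite("pics/s4.png",cv2.resize(p[170:290,180:340,::-1],(800,600),interpolation=cv2.INTER_CUBIC))
s=manip.state();print(s["gripper_width"],s["tool_pos"],s["contact_force"],s["time"])
```

```text
0.49958998481688505 [0.49393327 0.27631095 0.14955846] [ 0.37384968 -0.77981078  1.09820652] 6.325
```

View pics/s4.png

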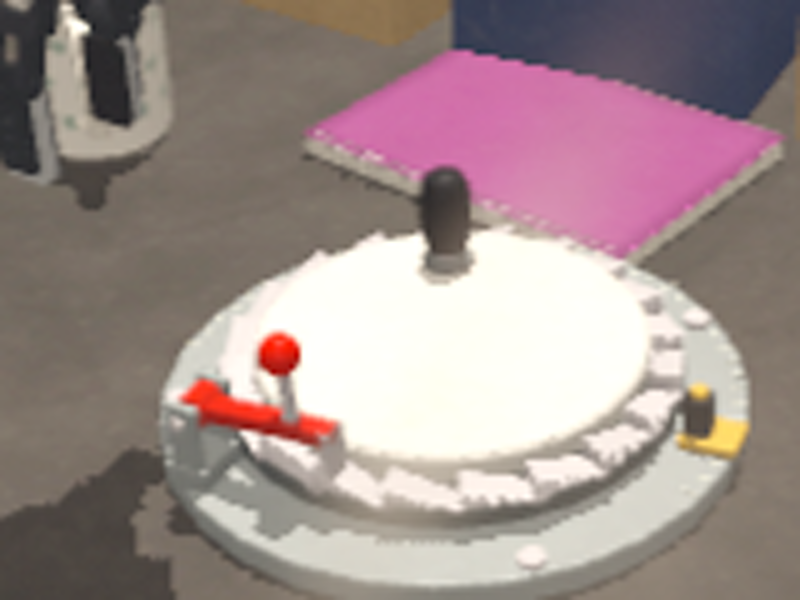

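The pawl slipped out and fell back down: the ball is at (236,241) again. I need a better-centred grip.

Run:
```python
from h import *
from scipy.optimize import least_squares
for px,z in(((235.8,240.8),.080),((230,233),.097)):
    print(at_z("scene",px,z))
    for x in (.488,.490,.492,.494):
        r=least_squares(lambda v:proj("scene",(x,*v))-px,(.18,.08));print(x,np.round(r.x,4))
# depth-based surface of the ball, calibrate camera against tool? ball depth
p,d=eyes.grab_frame("scene"); 
for v in(239,240,241,242): print(np.round(d[v,233:239],3))
print(at_d("scene",(235.8,240.8),d[239:243,234:238].min()+.009))
p2=cv2.imread("pics/top0.png")[:,:,::-1]
print(at_z("top",(254.2,251),.08))
m=red("top",p2); ys,xs=np.nonzero(m[235:265,230:270]); print(sorted(set(zip(ys+235,xs+230)))[:60])
```

```text
[0.49595424 0.18621306 0.08      ]
0.488 [0.18  0.087]
0.49 [0.1816 0.0853]
0.492 [0.1831 0.0835]
0.494 [0.1847 0.0817]
[0.49317184 0.19619677 0.097     ]
0.488 [0.192  0.1014]
0.49 [0.1937 0.0997]
0.492 [0.1953 0.098 ]
0.494 [0.1969 0.0963]
[0.788 0.791 0.79  0.792 0.79  0.794]
[0.789 0.791 0.79  0.788 0.788 0.794]
[0.789 0.79  0.788 0.791 0.791 0.795]
[0.789 0.791 0.79  0.791 0.79  0.793]
[0.49146769 0.18271978 0.08396092]
[0.49072287 0.18528503 0.08      ]
[(np.int64(248), np.int64(240)), (np.int64(248), np.int64(241)), (np.int64(249), np.int64(239)), (np.int64(249), np.int64(240)), (np.int64(249), np.int64(241)), (np.int64(249), np.int64(242)), (np.int64(249), np.int64(253)), (np.int64(249), np.int64(254)), (np.int64(250), np.int64(239)), (np.int64(250), np.int64(240)), (np.int64(250), np.int64(241)), (np.int64(250), np.int64(242)), (np.int64(250), np.int64(243)), (np.int64(250), np.int64(253)), (np.int64(250), np.int64(254)), (np.int64(250), np.int64(255)), (np.int64(251), np.int64(239)), (np.int64(251), np.int64(240)), (np.int64(251), np.int64(241)), (np.int64(251), np.int64(24
[... 584 characters left out ...]
.int64(252), np.int64(251)), (np.int64(252), np.int64(252)), (np.int64(252), np.int64(253)), (np.int64(252), np.int64(254)), (np.int64(252), np.int64(255)), (np.int64(252), np.int64(256)), (np.int64(253), np.int64(248)), (np.int64(253), np.int64(249)), (np.int64(253), np.int64(250)), (np.int64(253), np.int64(251)), (np.int64(253), np.int64(252)), (np.int64(253), np.int64(253)), (np.int64(253), np.int64(254)), (np.int64(253), np.int64(255)), (np.int64(253), np.int64(256)), (np.int64(254), np.int64(250)), (np.int64(254), np.int64(251)), (np.int64(254), np.int64(252)), (np.int64(254), np.int64(253)), (np.int64(254), np.int64(254)), (np.int64(254), np.int64(257)), (np.int64(254), np.int64(258))]
```

Request:
{"api": "servo_tool", "payload": {"motion": [1,0,0,0,0.2,1,0,0,0,0.4,1,0,0,0,0.6,1,0,0,0,0.8,1,0,0,0,1]}}

```text
time: 7.0
tool_pos: [0.491, 0.2753, 0.1434]
tool_rot: [0.0, 0.925, 0.381, -0.002]
contact_force: [0.2, 0.3, 0.0]
gripper_width: 1.001
grasp_force: 0.0
```

Request:
{"api": "servo_tool", "payload": {"motion": [1,0,0,0,0.2,1,0,0,0,0.4,1,0,0,0,0.6,1,0,0,0,0.8,1,0,0,0,1]}}

```text
time: 7.62
tool_pos: [0.491, 0.2753, 0.1435]
tool_rot: [0.001, 1.0, -0.002, -0.002]
contact_force: [-0.7, 0.5, 0.5]
gripper_width: 1.0
grasp_force: 0.0
```

Request:
{"api": "servo_tool", "payload": {"motion": [1,0,0.3,0,0,1,0,0.536,0.1,0,1,0,0.536,0.4,0,1,0,0.536,0.65,0,1,0,0.536,0.73,0]}}

```text
time: 8.25
tool_pos: [0.4892, 0.2106, 0.0542]
tool_rot: [0.001, 1.0, 0.0, -0.004]
contact_force: [0.1, -0.2, 0.6]
gripper_width: 0.998
grasp_force: 0.0
```

Run:
```python
from h import *
n="scene";p,d=eyes.grab_frame(n); cv2.imwrite("pics/s5.png",cv2.resize(p[170:290,180:340,::-1],(800,600),interpolation=cv2.INTER_CUBIC))
s=manip.state();print(s["gripper_width"],s["tool_pos"],s["contact_force"],s["time"])
```

```text
0.9995976869601231 [0.48957941 0.21078334 0.05442963] [-0.40447993 -0.75608146 -0.29038348] 8.3
```

View pics/s5.png

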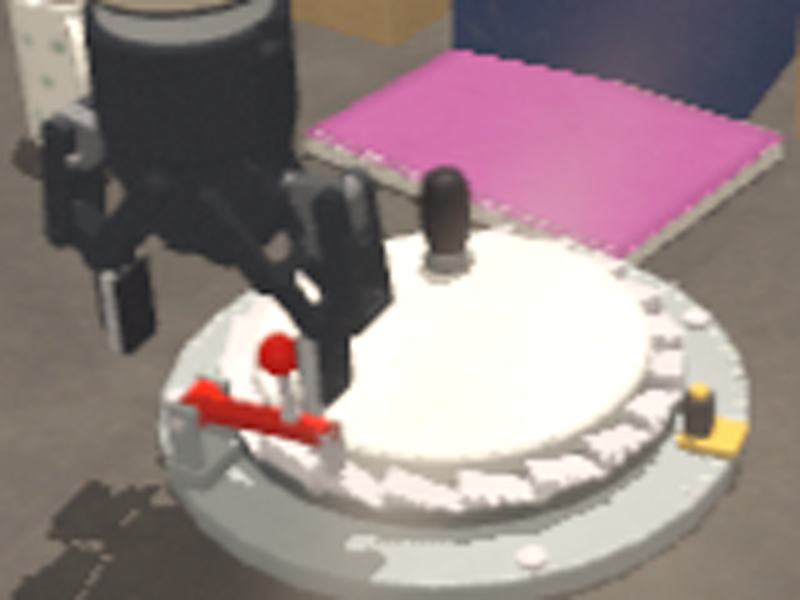

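The pushing finger stands on the -y side of the ball: ball at crop (279,353), finger at (320,370). Now I push it over.

Request:
{"api": "servo_tool", "payload": {"motion": [1,0,-0.1,-0.071,0,1,0,-0.17,-0.12,0,1,0,-0.233,-0.155,0,1,0,-0.3,-0.18,0,1,0,-0.37,-0.195,0]}}

```text
time: 8.93
tool_pos: [0.4933, 0.2565, 0.0838]
tool_rot: [0.0, 1.0, 0.001, 0.001]
contact_force: [-1.7, -3.4, 9.2]
gripper_width: 1.003
grasp_force: 4.6
```

Request:
{"api": "servo_tool", "payload": {"motion": [1,0,-0.08,0,0,1,0,-0.16,0,0,1,0,-0.24,0.0,0,1,0,-0.3,0,0,1,0,-0.34,0,0]}}

```text
time: 9.55
tool_pos: [0.4919, 0.2974, 0.0814]
tool_rot: [-0.0, 1.0, 0.001, -0.0]
contact_force: [1.0, -0.2, 0.6]
gripper_width: 1.001
grasp_force: 0.0
```

Request:
{"api": "servo_tool", "payload": {"motion": [1,0,0,-0.2,0,1,0,0,-0.4,0,1,0,0,-0.6,0,1,0,0,-0.7,0]}}

```text
time: 10.05
tool_pos: [0.4926, 0.2971, 0.1668]
tool_rot: [-0.0, 1.0, 0.0, 0.001]
contact_force: [-0.2, -0.2, -0.4]
gripper_width: 1.001
grasp_force: 0.0
```

Run:
```python
from h import *
n="scene";p,d=eyes.grab_frame(n); cv2.imwrite("pics/s6.png",cv2.resize(p[150:290,160:340,::-1],(771,600),interpolation=cv2.INTER_CUBIC))
s=manip.state();print(s["gripper_width"],s["tool_pos"],s["contact_force"],s["time"])
```

```text
1.0008838546365202 [0.49311744 0.29732726 0.16807788] [1.78156366 0.75788791 0.60017805] 10.1
```

View pics/s6.png

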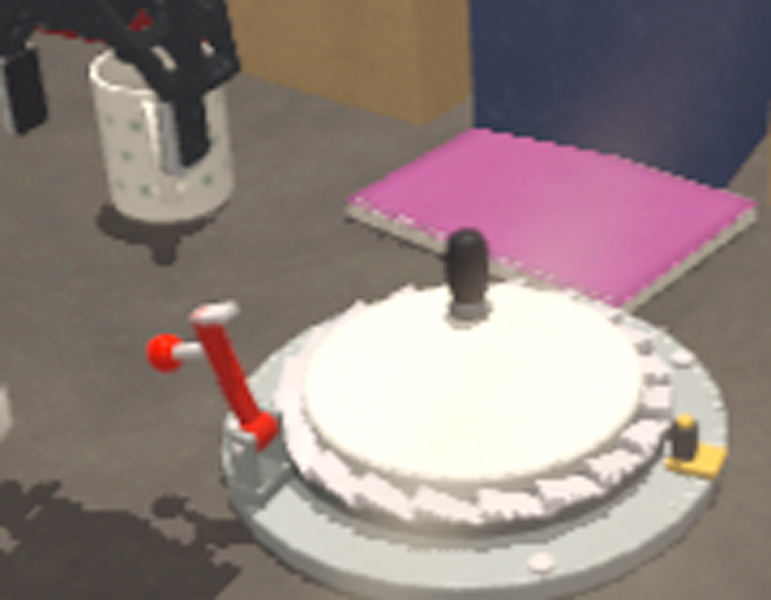

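The pawl is parked: ball at crop (164,352), i.e. pixel (198,232), with the lever upright. Next, the knob.

Request:
{"api": "servo_tool", "payload": {"motion": [1,0.4,0.35,0,0,1,0.8,0.7,0,0,1,1,0.87,0,0,1,1,0.87,0,0,1,1,0.87,0,0]}}

```text
time: 10.72
tool_pos: [0.6113, 0.1928, 0.1645]
tool_rot: [-0.0, 1.0, 0.0, -0.001]
contact_force: [-0.2, 0.4, -0.5]
gripper_width: 1.003
grasp_force: 0.0
```

Run:
```python
from h import *
s=manip.state();print(s["tool_pos"])
print("parked ball",at_z("scene",(198.3,232.2),.077))
n="scene";p,d=eyes.grab_frame(n)
for r in models.regions_of(n,"knob_mid")[:1]:
    print(r["p"],r["pixel"],at_z(n,r["pixel"],.07), r["mask"].sum())
```

```text
[0.61126269 0.19283231 0.16452616]
parked ball [0.48933501 0.27442864 0.077     ]
0.48 [267.1, 210.0] [0.6380774 0.2005335 0.07     ] 149
```

Request:
{"api": "servo_tool", "payload": {"motion": [1,0.15,0,0.1,0,1,0.15,0,0.4,0,1,0.15,0,0.7,0,1,0.15,0,0.93,0,1,0.15,0,0.94,0]}}

```text
time: 11.45
tool_pos: [0.6272, 0.1931, 0.0499]
tool_rot: [0.0, 1.0, 0.001, -0.003]
contact_force: [-0.4, -0.0, -0.3]
gripper_width: 1.002
grasp_force: 0.0
```

Request:
{"api": "servo_tool", "payload": {"motion": [0,0,0,0,0,-1,0,0,0,0,-1,0,0,0,0,-1,0,0,0,0,-1,0,0,0,0]}}

```text
time: 12.08
tool_pos: [0.6315, 0.193, 0.0549]
tool_rot: [-0.001, 1.0, 0.0, 0.002]
contact_force: [-0.4, 1.7, 5.7]
gripper_width: 0.248
grasp_force: 58.8
```

Run:
```python
from h import *
s=manip.state();print(s["gripper_width"],s["grasp_force"],s["tool_pos"],s["contact_force"],s["ft_torque"])
c=np.array([.582,.161]);k=s["tool_pos"][:2]-c;a0=np.arctan2(k[1],k[0]);r=np.hypot(*k);print(a0,r)
for a in a0-np.arange(0,2,.2): q=c+.058*np.array([np.cos(a),np.sin(a)]);print(round(a,2),np.round((q-s["tool_pos"][:2])*[1,-1]/.12,3))
```

```text
0.24826374464634005 58.81059770372303 [0.63154634 0.19304519 0.0548517 ] [-0.43435283  1.6781272   5.69282312] [ 0.29778555 -0.03008946  0.0297154 ]
0.5741027771931367 0.05900622115400403
0.57 [-0.007  0.005]
0.37 [0.037 0.09 ]
0.17 [0.063 0.183]
-0.03 [0.07 0.28]
-0.23 [0.058 0.375]
-0.43 [0.027 0.467]
-0.63 [-0.021  0.55 ]
-0.83 [-0.085  0.622]
-1.03 [-0.162  0.68 ]
-1.23 [-0.249  0.722]
```

Request:
{"api": "servo_tool", "payload": {"motion": [-1,0.04,0.088,0,0,-1,0.067,0.18,0,0,-1,0.075,0.277,0,0,-1,0.063,0.372,0,0,-1,0.033,0.463,0,0]}}

```text
time: 12.7
tool_pos: [0.633, 0.1386, 0.0548]
tool_rot: [-0.002, 1.0, 0.0, -0.002]
contact_force: [-10.9, 7.3, 14.1]
gripper_width: 0.248
grasp_force: 59.8
```

```bash
cat > st.py <<'E'
from h import *
import sys
p,_=eyes.grab_frame("scene")
s=manip.state();print(s["time"],s["gripper_width"],s["grasp_force"],s["tool_pos"],s["contact_force"],s["ft_torque"])
c=np.array([.582,.161]);k=s["tool_pos"][:2]-c;a0=np.arctan2(k[1],k[0]);print("ang",a0,"r",np.hypot(*k))
f=s["contact_force"];print("tan(ccw)",f[1]*np.cos(a0)-f[0]*np.sin(a0),"rad",f[0]*np.cos(a0)+f[1]*np.sin(a0))
# yellow lug blobs
h=cv2.cvtColor(p,cv2.COLOR_RGB2HSV); m=cv2.inRange(h,(20,120,120),(35,255,255))
n,l,stt,ce=cv2.connectedComponentsWithStats(m)
print([(int(stt[i,4]),np.round(at_z("scene",ce[i],.03)[:2],3).tolist(),np.round(ce[i],1).tolist()) for i in range(1,n) if stt[i,4]>3 and 200<ce[i][0]<350])
m=red("scene",p)[200:280,180:300];ys,xs=np.nonzero(m);print("red",len(xs),xs.mean()+180 if len(xs) else 0,ys.mean()+200 if len(xs) else 0)
for a in a0+float(sys.argv[1])*np.arange(1,6): q=c+.058*np.array([np.cos(a),np.sin(a)]);print(round(a,3),np.round((q-s["tool_pos"][:2])*[1,-1]/.12,3))
E
python3 st.py -.12
```

```text
12.75 0.24941484219575932 59.633141928607074 [0.63223136 0.13723822 0.05480209] [-11.11968801   4.60256083  12.94266644] [0.60364639 1.7453881  0.01640951]
ang -0.44185351795678524 r 0.05556808253419152
tan(ccw) -0.5944194794022462 rad -12.019887396050903
[(48, [0.681, 0.111], [311.4, 225.7]), (8, [0.612, 0.059], [319.5, 248.0]), (58, [0.586, 0.039], [323.2, 257.4])]
red 209 211.16267942583733 238.0
-0.562 [-0.01   0.059]
-0.682 [-0.043  0.107]
-0.802 [-0.082  0.149]
-0.922 [-0.126  0.187]
-1.042 [-0.175  0.219]
```

Request:
{"api": "servo_tool", "payload": {"motion": [-1,-0.049,0.059,0,0,-1,-0.086,0.11,0,0,-1,-0.137,0.162,0,0,-1,-0.195,0.205,0,0,-1,-0.237,0.229,0,0]}}

```text
time: 13.38
tool_pos: [0.606, 0.1121, 0.0548]
tool_rot: [-0.003, 1.0, 0.0, 0.0]
contact_force: [-3.5, 10.1, 8.3]
gripper_width: 0.248
grasp_force: 59.3
```

```bash
python3 st.py -.04
```

```text
13.425 0.24650015994179938 59.378336535883136 [0.6053052  0.11184244 0.05480259] [-5.06211658  8.86327318  8.29717769] [1.33827089 0.75674048 0.00459498]
ang -1.128089252748833 r 0.05440218402463733
tan(ccw) -0.7771925822645676 rad -10.177357589153562
[(75, [0.624, 0.062], [320.7, 244.4]), (60, [0.585, 0.039], [323.1, 257.5])]
red 209 211.16267942583733 238.0
-1.168 [-0.005  0.035]
-1.208 [-0.023  0.042]
-1.248 [-0.041  0.049]
-1.288 [-0.059  0.055]
-1.328 [-0.078  0.06 ]
```

Request:
{"api": "servo_tool", "payload": {"motion": [-1,-0.02,-0.005,0,0,-1,-0.03,-0.003,0,0,-1,-0.04,0.0,0,0,-1,-0.04,0.0,0,0]}}

```text
time: 13.92
tool_pos: [0.6021, 0.1106, 0.0548]
tool_rot: [-0.001, 1.0, 0.0, 0.001]
contact_force: [-1.0, 4.6, 6.3]
gripper_width: 0.244
grasp_force: 59.2
```

```bash
sed -i 's/\[.582,.161\]/[.580,.164]/' st.py; python3 st.py -.04
```

```text
13.975 0.2480947607802214 59.16115231888398 [0.60214112 0.11059627 0.05481888] [-1.21855581  3.71152667  6.25292528] [0.6473244  0.09339571 0.04294069]
ang -1.1777685008249952 r 0.057811653226852784
tan(ccw) 0.29582153806244205 rad -3.895227603680398
[(65, [0.62, 0.059], [321.0, 246.0]), (61, [0.586, 0.039], [323.1, 257.4])]
red 209 211.16267942583733 238.0
-1.218 [-0.017  0.008]
-1.258 [-0.036  0.015]
-1.298 [-0.054  0.02 ]
-1.338 [-0.073  0.025]
-1.378 [-0.092  0.029]
```

Request:
{"api": "servo_tool", "payload": {"motion": [-1,-0.009,0.004,0,0,-1,-0.018,0.008,0,0,-1,-0.027,0.011,0,0,-1,-0.027,0.011,0,0]}}

```text
time: 14.48
tool_pos: [0.5989, 0.1094, 0.0548]
tool_rot: [-0.001, 1.0, 0.0, 0.001]
contact_force: [-0.1, 4.9, 6.6]
gripper_width: 0.251
grasp_force: 59.1
```

```bash
python3 st.py -.02
```

```text
14.525 0.2490373215247194 59.12176475398155 [0.59894588 0.10943498 0.05482282] [-0.68014778  4.18260616  6.28628902] [0.75019493 0.07839244 0.02041815]
ang -1.2366033734053632 r 0.0577606077747908
tan(ccw) 0.7294047620618218 rad -4.174298020034007
[(112, [0.599, 0.047], [322.1, 252.6])]
red 210 211.1142857142857 237.95714285714286
-1.257 [-0.009  0.005]
-1.277 [-0.018  0.008]
-1.297 [-0.027  0.011]
-1.317 [-0.036  0.013]
-1.337 [-0.046  0.015]
```

Request:
{"api": "servo_tool", "payload": {"motion": [-1,-0.009,0.004,0,0,-1,-0.018,0.007,0,0,-1,-0.018,0.007,0,0]}}

```text
time: 14.9
tool_pos: [0.5969, 0.1088, 0.0548]
tool_rot: [-0.001, 1.0, 0.0, 0.002]
contact_force: [-0.0, 4.2, 5.6]
gripper_width: 0.244
grasp_force: 59.1
```

```bash
python3 st.py -.02|head -3
```

```text
14.95 0.24786242630762234 59.11218702367478 [0.59683946 0.10877567 0.05482028] [-0.47726207  5.50866683  6.72923135] [ 0.86523956 -0.01048731  0.06382121]
ang -1.274824336908638 r 0.05773468401665252
tan(ccw) 1.1502009986008512 rad -5.408347897261075
```

Request:
{"api": "servo_tool", "payload": {"motion": [-1,-0.009,0.002,0,0,-1,-0.018,0.004,0,0,-1,-0.018,0.004,0,0]}}

```text
time: 15.32
tool_pos: [0.5967, 0.1087, 0.0549]
tool_rot: [-0.002, 1.0, 0.0, 0.004]
contact_force: [7.7, 7.2, 0.4]
gripper_width: 0.247
grasp_force: 58.7
```

```bash
python3 st.py -.02|head -5
```

```text
15.375 0.24701932790477843 58.750381435397685 [0.59671364 0.10872549 0.05484426] [7.04479145 7.46794949 1.16712131] [ 1.18441734 -1.16356179  0.02799293]
ang -1.2771618445988346 r 0.0577461412217861
tan(ccw) 8.904733514797623 rad -5.109312791987922
[(105, [0.597, 0.046], [322.1, 253.3])]
red 208 211.22596153846155 238.04326923076923
```

Request:
{"api": "servo_tool", "payload": {"motion": [-1,-0.007,0.002,0,0,-1,-0.014,0.003,0,0,-1,-0.014,0.003,0,0]}}

```text
time: 15.75
tool_pos: [0.5966, 0.1087, 0.0549]
tool_rot: [-0.003, 1.0, 0.0, 0.007]
contact_force: [13.7, 8.5, -4.6]
gripper_width: 0.247
grasp_force: 58.8
```

```bash
python3 st.py -.02|head -3
```

```text
15.8 0.24051267399734633 58.853026338908414 [0.5966459  0.10872474 0.05494728] [14.42601408  8.08777276 -4.41001209] [ 1.43476351 -2.16730448  0.03854004]
ang -1.2782888459918118 r 0.05772728917971375
tan(ccw) 16.14539490183988 rad -3.584434930097455
```

Request:
{"api": "servo_tool", "payload": {"motion": [-1,0.012,0,0,0,-1,0.024,0,0,0,-0.3,0.024,0,0,0,0.3,0.024,0,0,0,1,0.024,0,0,0]}}

```text
time: 16.42
tool_pos: [0.594, 0.1061, 0.0524]
tool_rot: [0.0, 1.0, 0.0, -0.001]
contact_force: [0.2, -0.6, -0.1]
gripper_width: 0.766
grasp_force: 0.0
```

Request:
{"api": "servo_tool", "payload": {"motion": [1,0,0,0,0,1,0,0,-0.25,0,1,0,0,-0.6,0,1,0,0,-0.9,0,1,0,0,-0.95,0]}}

```text
time: 17.05
tool_pos: [0.5966, 0.1065, 0.1707]
tool_rot: [-0.0, 1.0, 0.0, 0.003]
contact_force: [-0.1, -1.0, -0.6]
gripper_width: 1.003
grasp_force: 0.0
```

Request:
{"api": "servo_tool", "payload": {"motion": [1,-0.4,-0.4,0,0,1,-0.8,-0.8,0,0,1,-0.9,-1,0,0,1,-0.9,-1,0,0]}}

```text
time: 17.55
tool_pos: [0.4843, 0.2277, 0.1652]
tool_rot: [0.0, 1.0, 0.002, -0.001]
contact_force: [0.6, 0.2, 0.3]
gripper_width: 0.999
grasp_force: 0.0
```

```bash
python3 st.py -.02|head -5
```

```text
17.6 0.9999469646987574 0.0 [0.48532838 0.22673838 0.16546373] [ 0.19101158 -0.58689043  0.04596666] [-0.05436481 -0.00039394  0.06288387]
ang 2.556344886835859 r 0.11357297169009753
tan(ccw) 0.38370140215606974 rad -0.4834242802537736
[(101, [0.599, 0.047], [322.2, 252.9])]
red 218 211.0183486238532 237.77064220183485
```

Request:
{"api": "servo_tool", "payload": {"motion": [1,0.04,-0.19,0.1,0,1,0.04,-0.19,0.35,0,1,0.04,-0.19,0.65,0,1,0.04,-0.19,0.92,0,1,0.04,-0.19,0.92,0]}}

```text
time: 18.23
tool_pos: [0.4891, 0.2472, 0.0527]
tool_rot: [0.001, 1.0, -0.0, -0.004]
contact_force: [0.3, -0.0, 0.8]
gripper_width: 1.002
grasp_force: 0.0
```

```bash
python3 st.py -.02|head -1;python3 - <<'E'
from h import *
p,d=eyes.grab_frame("scene"); cv2.imwrite("pics/s7.png",cv2.resize(p[150:290,160:340,::-1],(771,600),interpolation=cv2.INTER_CUBIC))
E
```

```text
18.275 1.0003629491879358 0.0 [0.4907721  0.24793425 0.05505258] [-0.40848945  0.17091843  0.46397063] [-0.02219156  0.00823487  0.06293745]
```

View pics/s7.png

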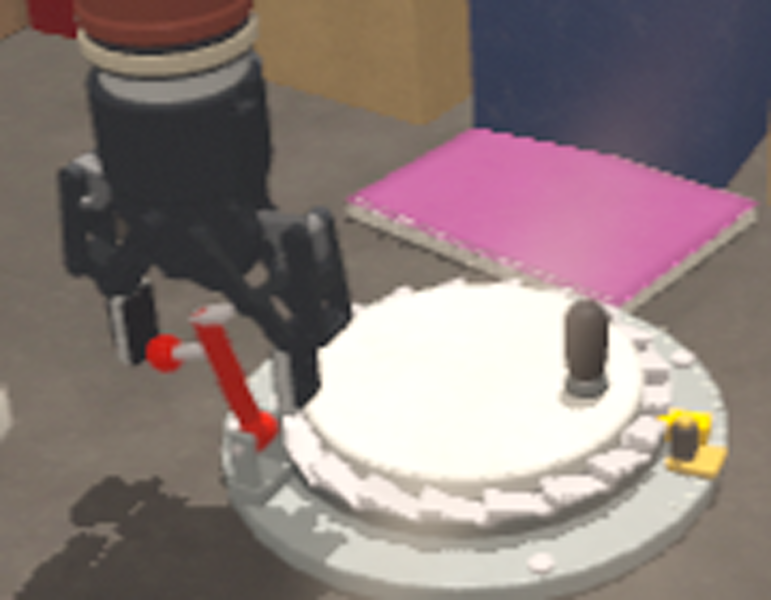

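The lug is at the stop: lug (688,420), post (684,440). The ball at (164,352) sits between the fingers, with the +y finger behind it. Now I push it forward.

Request:
{"api": "servo_tool", "payload": {"motion": [1,0,0.125,-0.08,0,1,0,0.21,-0.14,0,1,0,0.29,-0.18,0,1,0,0.385,-0.2,0,1,0,0.48,-0.21,0]}}

```text
time: 18.95
tool_pos: [0.4912, 0.1904, 0.0819]
tool_rot: [0.0, 1.0, 0.0, -0.0]
contact_force: [0.1, 0.8, 0.2]
gripper_width: 1.002
grasp_force: 0.0
```

Request:
{"api": "servo_tool", "payload": {"motion": [1,0,0.04,0,0,1,0,0.04,0,0,1,0,0.04,-0.2,0,1,0,0.04,-0.5,0,1,0,0.04,-0.65,0]}}

```text
time: 19.58
tool_pos: [0.4922, 0.1873, 0.1617]
tool_rot: [-0.0, 1.0, 0.001, 0.001]
contact_force: [1.0, 0.5, -0.4]
gripper_width: 1.004
grasp_force: 0.0
```

```bash
cat > ball.py <<'E'
from h import *
def ballpx():
    p,_=eyes.grab_frame("scene"); m=red("scene",p)
    # ball = round blob, after opening away the thin lever
    w=(p[:,:,0].astype(float)-np.maximum(p[:,:,1],p[:,:,2])).clip(0); 
    ys,xs=np.nonzero(m[200:300,180:300]); xs+=180; ys+=200
    if len(xs)==0: return None
    t=ys.min(); r=p[t-2:t+8, :]; W=w[t-2:t+7,215:260]; Y,X=np.mgrid[t-2:t+7,215:260]
    L=w[200:300,180:300];Y2,X2=np.mgrid[200:300,180:300]; L=L*(L>60)
    W=W*(W>60)
    return [round(float(v),2) for v in ((W*X).sum()/W.sum(),(W*Y).sum()/W.sum(),(L*X2).sum()/L.sum(),(L*Y2).sum()/L.sum())],int(t),len(xs)
if __name__=="__main__":
    for _ in range(2): print(ballpx())
    s=manip.state();print(s["tool_pos"],s["time"])
E
python3 ball.py
python3 - <<'E'
from h import *
from ball import *
import plant
a=cv2.imread("pics/scene0.png")[:,:,::-1]
class E: 
    def grab_frame(s,n): return a,None
import ball; ball.eyes=E(); print("initial",ball.ballpx())
E
python3 st.py .02|head -5|tail -2
```

```text
([235.11, 239.64, 231.24, 248.66], 237, 168)
([235.11, 239.64, 231.2, 248.64], 237, 169)
[0.49283241 0.18732257 0.16215227] 19.675
initial ([235.34, 239.82, 231.16, 248.75], 237, 168)
[(102, [0.599, 0.047], [322.1, 252.9])]
red 168 230.625 249.42261904761904
```

Request:
{"api": "servo_tool", "payload": {"motion": [1,0.4,0.3,0,0,1,0.8,0.6,0,0,1,0.87,0.654,0,0,1,0.87,0.654,0.3,0,1,0.87,0.654,0.6,0]}}

```text
time: 20.35
tool_pos: [0.5947, 0.1087, 0.0856]
tool_rot: [-0.0, 1.0, 0.0, -0.001]
contact_force: [-0.1, -0.3, 0.4]
gripper_width: 0.998
grasp_force: 0.0
```

```bash
cat >> ball.py <<'E'
    g=lambda q:cv2.cvtColor(np.ascontiguousarray(q),cv2.COLOR_RGB2GRAY)
    a=cv2.imread("pics/scene0.png")[:,:,::-1]; A=a[234:252,228:246,1].astype(np.float32)
    p,_=eyes.grab_frame("scene")
    T=a[236:247,230:242]; S=p[228:255,222:250]
    up=lambda q:cv2.resize(q,None,fx=8,fy=8,interpolation=cv2.INTER_CUBIC)
    _,mx,_,loc=cv2.minMaxLoc(cv2.matchTemplate(up(S),up(T),cv2.TM_CCOEFF_NORMED)); print("ball shift px",loc[0]/8+222-230,loc[1]/8+228-236,round(mx,3))
    T=a[252:262,240:250]; S=p[244:266,234:256]
    _,mx,_,loc=cv2.minMaxLoc(cv2.matchTemplate(up(S),up(T),cv2.TM_CCOEFF_NORMED)); print("tip shift px",loc[0]/8+234-240,loc[1]/8+244-252,round(mx,3))
E
python3 ball.py
python3 - <<'E'
from h import *
H=np.array([.492,.2305,.046])
for t in(0,.05,.1,.14):
    c,s=np.cos(t),np.sin(t); print(t,proj("scene",H+[0,-.046*c+.034*s,.046*s+.034*c]),proj("scene",H+[0,-.066*c,.066*s]))
E
```

```text
([235.13, 239.73, 231.18, 248.72], 237, 158)
([235.13, 239.73, 231.21, 248.72], 237, 158)
[0.59048389 0.10861957 0.08095568] 20.45
ball shift px -0.125 -0.25 0.989
tip shift px 0.0 -0.25 0.98
0 [235.36863406 242.08148243] [245.19658469 258.88814395]
0.05 [234.52603076 240.89349994] [245.04264338 257.54148275]
0.1 [233.63960828 239.72738737] [244.81813806 256.16889337]
0.14 [232.90057931 238.81250392] [244.58785459 255.05461849]
```

Request:
{"api": "servo_tool", "payload": {"motion": [1,0.02,0,0.1,0,1,0.02,0,0.25,0,1,0.02,0,0.25,0,0,0.02,0,0.25,0,-1,0.02,0,0.25,0]}}

```text
time: 21.12
tool_pos: [0.5988, 0.1085, 0.0586]
tool_rot: [-0.0, 1.0, 0.0, 0.001]
contact_force: [0.3, -0.3, 0.2]
gripper_width: 0.602
grasp_force: 0.0
```

Request:
{"api": "servo_tool", "payload": {"motion": [-1,0,0,0,0,-1,0,0,0,0,-1,0,0,0,0]}}

```text
time: 21.5
tool_pos: [0.5987, 0.1089, 0.0586]
tool_rot: [-0.0, 1.0, 0.0, 0.001]
contact_force: [-0.6, 2.0, 3.7]
gripper_width: 0.245
grasp_force: 59.0
```

```bash
python3 st.py .03; python3 ball.py
```

```text
21.55 0.25081298589636275 59.09299653489143 [0.59870851 0.10882528 0.05856993] [-0.98788357  2.1286495   4.10627739] [0.38864613 0.14323987 0.0250186 ]
ang -1.2438848704416485 r 0.058260260391488426
tan(ccw) -0.2520128551104197 rad -2.333142123670984
[(104, [0.597, 0.046], [322.2, 253.3])]
red 156 230.43589743589743 249.30128205128204
-1.214 [ 0.013 -0.007]
-1.184 [ 0.026 -0.012]
-1.154 [ 0.04  -0.018]
-1.124 [ 0.053 -0.024]
-1.094 [ 0.066 -0.03 ]
([235.03, 239.67, 231.23, 248.72], 237, 156)
([235.03, 239.67, 231.13, 248.67], 237, 155)
[0.5987078  0.10882443 0.05856363] 21.65
ball shift px -0.25 -0.25 0.986
tip shift px 0.0 -0.25 0.982
```

Turn forward in small steps: 0.03 rad each, then check.

Request:
{"api": "servo_tool", "payload": {"motion": [-1,0.013,-0.005,0,0,-1,0.026,-0.01,0,0,-1,0.026,-0.01,0,0]}}

```text
time: 22.08
tool_pos: [0.6016, 0.1097, 0.0585]
tool_rot: [-0.0, 1.0, 0.0, 0.0]
contact_force: [-2.6, 1.3, 6.4]
gripper_width: 0.247
grasp_force: 59.3
```

```bash
python3 st.py .03|head -4; python3 ball.py
```

```text
22.125 0.24322077505962258 59.3001455347985 [0.60162289 0.10975261 0.0585416 ] [-2.40754404  2.61738061  7.02110111] [ 0.32878995  0.31013398 -0.01389059]
ang -1.191499308041621 r 0.05839801944119269
tan(ccw) -1.2672971343725639 rad -3.3227861157260716
[(59, [0.617, 0.058], [320.7, 246.7]), (60, [0.586, 0.039], [323.1, 257.4])]
([234.84, 239.53, 231.0, 248.52], 237, 154)
([234.83, 239.53, 231.01, 248.52], 237, 154)
[0.60164682 0.1097383  0.05855671] 22.225
ball shift px -0.5 -0.5 0.981
tip shift px -0.125 -0.75 0.972
```

Request:
{"api": "servo_tool", "payload": {"motion": [-1,0.012,-0.005,0,0,-1,0.023,-0.009,0,0,-1,0.023,-0.009,0,0]}}

```text
time: 22.65
tool_pos: [0.6043, 0.1108, 0.0586]
tool_rot: [0.0, 1.0, 0.0, 0.0]
contact_force: [-3.2, 2.5, 6.7]
gripper_width: 0.246
grasp_force: 59.4
```

```bash
python3 st.py .03|head -3; python3 ball.py
```

```text
22.7 0.24178532930104427 59.34895467013121 [0.60429202 0.11075654 0.05854093] [-1.85076077  1.66325918  6.81980213] [ 0.27233137  0.35405573 -0.00891806]
ang -1.1427618779085345 r 0.058523233383824154
tan(ccw) -0.9934001419520324 rad -2.281425581511937
([236.73, 241.75, 231.56, 250.12], 239, 154)
([236.74, 241.75, 231.56, 250.12], 239, 154)
[0.60427806 0.11073787 0.05853203] 22.8
ball shift px 1.375 1.75 0.978
tip shift px 0.5 1.625 0.92
```

The pawl dropped into the gap: the ball moved about 2.2 px down. I nudge back gently to confirm that it blocks.

Request:
{"api": "servo_tool", "payload": {"motion": [-1,-0.008,0.004,0,0,-1,-0.016,0.007,0,0,-1,-0.016,0.007,0,0]}}

```text
time: 23.22
tool_pos: [0.6028, 0.1102, 0.0586]
tool_rot: [-0.0, 1.0, 0.0, 0.001]
contact_force: [0.0, 3.4, 5.4]
gripper_width: 0.247
grasp_force: 59.3
```

```bash
python3 st.py .03|head -3; python3 ball.py
```

```text
23.275 0.24836490087710034 59.2678411770612 [0.60280977 0.11017309 0.05854986] [-0.08704803  4.69037037  4.87469348] [ 0.56746793 -0.00218733  0.06734943]
ang -1.1699752435449589 r 0.05846042852502671
tan(ccw) 1.7499141271950653 rad -4.352579934511048
([236.0, 242.41, 231.71, 250.32], 240, 153)
([236.0, 242.41, 231.73, 250.33], 240, 154)
[0.60281081 0.11016242 0.05854306] 23.375
ball shift px 1.5 2.0 0.973
tip shift px 0.25 1.875 0.907
```

Request:
{"api": "servo_tool", "payload": {"motion": [-1,-0.006,0.002,0,0,-1,-0.012,0.005,0,0,-1,-0.012,0.005,0,0]}}

```text
time: 23.8
tool_pos: [0.6022, 0.1099, 0.0586]
tool_rot: [-0.001, 1.0, 0.0, 0.002]
contact_force: [3.8, 5.0, 4.2]
gripper_width: 0.246
grasp_force: 59.1
```

```bash
python3 st.py .03|head -3; python3 ball.py
```

```text
23.85 0.24378299119676677 59.06957482919097 [0.60218982 0.10993105 0.05855725] [3.27611521 5.851554   2.24441944] [ 8.04789845e-01 -5.73902432e-01  1.56257236e-05]
ang -1.1813579909378573 r 0.05844518449272883
tan(ccw) 5.25246061134801 rad -4.169565041063727
([236.03, 242.56, 231.6, 250.35], 240, 154)
([236.03, 242.56, 231.59, 250.35], 240, 154)
[0.60218188 0.10988773 0.05855548] 23.95
ball shift px 1.625 2.125 0.977
tip shift px 0.25 2.0 0.89
```

It blocks with about 5 N, so it is locked. Now I unload, release and retreat.

Request:
{"api": "servo_tool", "payload": {"motion": [-1,0.009,-0.003,0,0,-1,0.009,-0.003,0,0,-0.3,0.009,-0.003,0,0,0.3,0.009,-0.003,0,0,1,0.009,-0.003,0,0]}}

```text
time: 24.62
tool_pos: [0.6011, 0.1092, 0.0569]
tool_rot: [0.0, 1.0, 0.0, -0.001]
contact_force: [0.4, 0.0, -0.6]
gripper_width: 0.764
grasp_force: 0.0
```

Request:
{"api": "servo_tool", "payload": {"motion": [1,0,0,0,0,1,0,0,-0.25,0,1,0,0,-0.6,0,1,0,0,-0.9,0,1,0,0,-0.95,0]}}

```text
time: 25.25
tool_pos: [0.6038, 0.1097, 0.1756]
tool_rot: [-0.0, 1.0, 0.0, 0.003]
contact_force: [-0.1, -0.6, 0.3]
gripper_width: 0.998
grasp_force: 0.0
```

```bash
python3 ball.py; python3 st.py .03|head -1
python3 - <<'E'
from h import *
p,d=eyes.grab_frame("scene"); cv2.imwrite("pics/s8.png",cv2.resize(p[150:360,130:430,::-1],(800,560),interpolation=cv2.INTER_CUBIC))
E
```

```text
([236.02, 242.54, 231.76, 250.41], 240, 156)
([236.02, 242.54, 231.74, 250.42], 240, 156)
[0.60211219 0.10960255 0.172254  ] 25.35
ball shift px 1.625 2.125 0.978
tip shift px 0.375 2.0 0.892
25.45 0.9945670442468755 0.0 [0.60084016 0.10952179 0.16983557] [-0.84784222  0.71600998 -0.51887467] [ 0.02760338 -0.01556002 -0.01963364]
```

View pics/s8.png

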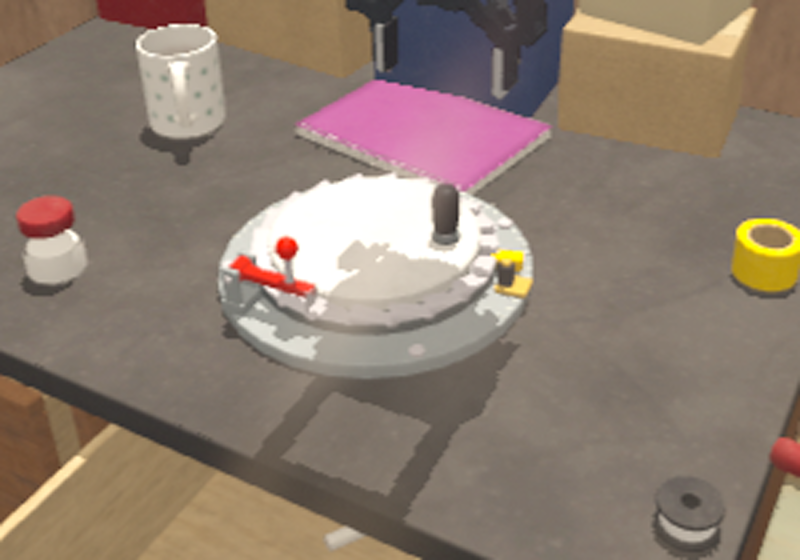

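The pawl is down in the gap (ball at crop (287,247)). The lug at (508,260) is just ahead of the stop, the jar, tape and spool are untouched, and the gripper is clear.

```bash
python3 -c "
from plant import job_done
print(job_done())"
```

```text
the job is handed in; nothing more can be done
None
```

The table is wound back and locked in the first tooth gap, and I've handed the job in; the lug pressed the stop with an estimated 8 N. My first attempt to flip the pawl up slipped and it fell back into the teeth, so I flipped it again. I also nudged the table back slightly at the end to check that the pawl blocks, which it does at about 5 N.

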